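Nip up the clamp cranks round the lid of the infusion pot

ROBOT

A 6-joint arm with a two-finger parallel gripper is mounted at the origin on the work surface. World frame = base frame: x ahead of the robot, y to its left, z up, the work surface at z = 0. Lengths are in mm, angles in rad, forces in N, time in s.
With the tool pointing down it reaches from about 400 to 925 mm from the base axis. Payload 12.5 kg.
Tool frame: the origin (TCP) lies midway between the tips of the shut fingers; the grasp point (between the pads) lies 19 mm behind it (env.tcp_to_grasp is the distance from the TCP to the grasp point, in mm); z points along the fingers, y is the line along which they close (so a half turn about z gives the same grasp; the last joint's range is limited). The gripper opens to 95 mm and grips with 3 to 60 N. Pads are 20 mm wide; open, the fingers measure 119 mm over their backs; the gripper's body (75 mm by 180 mm) begins 59 mm behind the grasp point.
Start: joints at [1.057, 0.491, 1.559, -0, 1.092, -0.106], TCP at [247.855, 573.772, 214.661] pointing down, gripper open.
Joint ranges: [-3.1, 3.1], [-0.84, 2.19], [0.05, 2.79], [-1.13, 4.28], [0.06, 2.93], [-2.69, 2.69]. Speed limits (rad/s): [2.22, 2.22, 2.79, 3.14, 3.14, 3.14].

INTERFACE

Orientations are given as [roll, pitch, yaw] about the fixed x, y, z axes, in that order (R = Rz(yaw) Ry(pitch) Rx(roll)).
In Python, from cell import env gives the robot as it stands. The module is installed in compiled form; this text tells all that it offers.
- The arm moves only by the tool step_arm, never from a script. Its argument "plan" is a list that holds one entry, the list of rows, each a list of 5 numbers: the shift along the tool's x, y, z in mm, then the turn about the tool's z in degrees, then the opening, from -1 (shut) to 1 (fully open). A call has 1 to 8 rows; each row is the pose to reach, as a shift and turn from the pose commanded when the call began, along the tool's axes at that moment; what a row does not reach only later rows make up. A row lasts 1/12 s, in which the tool goes at most 41.7 mm and 7.16 degrees, less where a joint would pass 70% of its speed; a pose out of reach is approached as far as the arm can. A call with a gripper value outside its range is refused whole. The fingers move at their own pace and stop on an object; the grip force is fixed at half the most. Time passes only in rows, so rows that repeat a pose let the fingers close. It gives the time, the measured TCP pose, the force, the opening and the grip force at its end, in the units of the state.
- env.state(): the state, without advancing time (a new reading comes with each control period).
- env.read_camera(name): name is "side" or "top" or "wrist"; returns the picture (384x512x3 uint8, blue, green, red); there is no depth.
- env.get_calibration(name): a dict with "K" (3x3 intrinsics, pixels), "D" ([k1, k2, p1, p2, k3] as OpenCV has them; the pictures are not rectified), "extrinsics" (4x4, takes a point from world to camera coordinates). Camera axes: x right, y up, looking along -z (the intrinsics and any distortion apply to the point x, -y, -z); pixel columns grow to the right and rows downward; lengths in mm; the calibration is good to about 2 mm. A picture is of the moment at which its call begins: read the wrist's pose just before it. get_calibration takes no time and is no camera call; for the wrist camera it gives the pose at the moment of the call.
- env.job_done(): hands the job in; it is judged then, once.
The state is a dict: "t": time; "joints": joint angles; "qvel": joint speeds; "tau": joint torques, N m; "eef_pos": TCP position; "tcp_rot": TCP orientation; "ft_force": force on the tool from outside, world axes, zero at the start; "moment": the same for the moment, N m; "opening": opening from 0.0 (shut) to 1.0 (fully open); "grip_force": force on a finger pad.
Only numpy, scipy, OpenCV 4.12 (cv2) and the standard library are available. Lean on these libraries where they do the work, as an engineer would, in place of code of your own. Each camera call takes 0.05 s, during which the arm holds its last target. There are 200 camera calls.

TASK

Clamp the lid of the infusion pot: start with the red crank and go round the rim clockwise (red, yellow, blue), finishing each before the next. Turn each crank clockwise until you feel it bite, then one quarter turn more: too little leaks, too much crushes the gasket. Do not lean on the lid, and leave everything else on the table where it is.

Things in the scene. Friction and masses are not known exactly. Their poses are not given: they have to be found in the camera images.
- pot: Steel herb-infusion pot bolted to the table, 248 mm across its flange; origin on its axis at table level. It does not move. Three cranks stand round its lid, their screws 90 mm from its axis, 120 degrees apart; clockwise from above: red, yellow, blue.
- lid: Steel lid with a glass window on the pot, 248 mm across, 9 mm thick; origin on the pot's axis at the lid's underside, its upper face 9 mm above that (100 mm above the table). A brass valve of 28 mm diameter stands 11 mm high in its middle. Finger force on it must stay below 15 N.
- crank1_grip (a point): Middle of the upright red handle post of a small crank: post 14 mm across, 37 mm tall, its top 50 mm and this point 32 mm above the lid's upper face. A flat arm (top 13 mm above the lid) joins it to its screw. This frame's x points outward from the screw's vertical axis, 38 mm away. Clockwise from above tightens; it stays where left. Its starting direction is arbitrary.
- clamp1 (a joint): Downward travel (m) of the jaw below the flange under the red crank: 0 until it bites, then 0.0004 per quarter turn (lost in noise). The loose crank swings freely (0.5 N at the post) for a hidden 5 to 80 degrees, different for each, till it bites; from there it takes 8 N at the post to move it, 10 N a quarter turn on. The bite shows only as force while moving. No spring-back. The post does not spin in its crank.
- crank2_grip (a point): Middle of the upright yellow handle post of a small crank: post 14 mm across, 37 mm tall, its top 50 mm and this point 32 mm above the lid's upper face. A flat arm (top 13 mm above the lid) joins it to its screw. This frame's x points outward from the screw's vertical axis, 38 mm away. Clockwise from above tightens; it stays where left. Its starting direction is arbitrary.
- clamp2 (a joint): Downward travel (m) of the jaw below the flange under the yellow crank: 0 until it bites, then 0.0004 per quarter turn (lost in noise). The loose crank swings freely (0.5 N at the post) for a hidden 5 to 80 degrees, different for each, till it bites; from there it takes 8 N at the post to move it, 10 N a quarter turn on. The bite shows only as force while moving. No spring-back. The post does not spin in its crank.
- crank3_grip (a point): Middle of the upright blue handle post of a small crank: post 14 mm across, 37 mm tall, its top 50 mm and this point 32 mm above the lid's upper face. A flat arm (top 13 mm above the lid) joins it to its screw. This frame's x points outward from the screw's vertical axis, 38 mm away. Clockwise from above tightens; it stays where left. Its starting direction is arbitrary.
- clamp3 (a joint): Downward travel (m) of the jaw below the flange under the blue crank: 0 until it bites, then 0.0004 per quarter turn (lost in noise). The loose crank swings freely (0.5 N at the post) for a hidden 5 to 80 degrees, different for each, till it bites; from there it takes 8 N at the post to move it, 10 N a quarter turn on. The bite shows only as force while moving. No spring-back. The post does not spin in its crank.
- jar1: Clear jar with white screw lid, 68 mm across, 62 mm tall. Leave alone. Origin: centre of its underside.
- jar2: Clear jar with white screw lid, 68 mm across, 62 mm tall. Leave alone. Origin: centre of its underside.
- blue_bottle: Blue bottle with white cap, 42 mm across, 120 mm tall. Leave alone. Origin: centre of its underside.
- amber_bottle: Small amber bottle with black cap, 40 mm across, 85 mm tall. Leave alone. Origin: centre of its underside.
- green_bowl: Small green bowl, 84 mm across, 36 mm tall. Leave alone. Origin: centre of its underside.
- spare_knob: Spare crank with a black post, 50 x 24 mm, 44 mm tall; not needed. Leave alone. Origin: centre of its underside.
- spare_ring: Black rubber ring lying flat, 80 mm across, 6 mm thick; not needed. Leave alone. Origin: centre of its underside.

How it is judged (in metres and radians):
On the way, in this order (a step that is already met when the one before it is completed fails the run):
1. red crank a quarter turn (within 0.35 rad (20 degrees)) past its bite, yellow and blue not yet biting (value of joint clamp1 between 0.000311 and 0.000489 m and value of joint each of clamp2, clamp3 below 4e-05 m), for 0.3 s.
2. then the yellow crank a quarter turn (within 0.35 rad (20 degrees)) past its bite, blue not yet biting (value of joint clamp1 between 0.000311 and 0.000489 m and value of joint clamp2 between 0.000311 and 0.000489 m and value of joint clamp3 below 4e-05 m), for 0.3 s.
3. then the blue crank a quarter turn (within 0.35 rad (20 degrees)) past its bite (value of joint clamp1 between 0.000311 and 0.000489 m and value of joint clamp2 between 0.000311 and 0.000489 m and value of joint clamp3 between 0.000311 and 0.000489 m), for 0.3 s.
At the end, for the whole second after the job is handed in: All three cranks stand a quarter turn, within 0.35 rad (20 degrees), past the point where each began to bite (each clamp jaw 0.4 mm down, within 0.09 mm) (all of step 3); the robot touches nothing.
It fails at once if a crank is overtightened (more than 0.55 rad beyond the quarter turn) and the gasket crushed (value of joint any of clamp1, clamp2, clamp3 above 0.00054 m).
It fails at once if fingers press on the lid with more than 15 N (contact force between the fingers and lid above 15 N).
It fails at once if a bystander is shifted by more than 30 mm (distance of any of jar1, jar2, blue_bottle, amber_bottle, green_bowl, spare_knob, spare_ring from where it was at the start of the episode above 0.03 m).
It also fails if it takes over 72 s, if anything falls off the work surface, if the arm or the gripper's body presses on something with over 40 N, if the wrist force passes 120 N, or if a joint passes its speed limit or range.

## Working session

There is one attempt and no reset: what is moved stays moved. The work goes in short steps, Python scripts to look and compute and a tool call to move; the robot and the scene stay as the last step left them, time stands still between calls to the robot, and variables do not carry over. Pictures are saved under pics/ and viewed, at most 10 in all, crops included, and the job is handed in when it is done.

Besides the shell and the picture viewer there is one more tool, called as name([rows], argument=value, ...), one row to a line, values as JSON. step_arm: Moves the arm, as the interface text tells. Its arguments: {"type":"object","properties":{"plan":{"type":"array"}},"required":["plan"]}

```bash
mkdir -p pics; python3 - <<'E'
from cell import env
import cv2,numpy as np
s=env.state();print({k:np.round(v,3) for k,v in s.items()})
a=env.read_camera("top");b=env.read_camera("side")
cv2.imwrite("pics/top.png",a);cv2.imwrite("pics/side.png",b)
cv2.imwrite("pics/both.png",cv2.resize(np.hstack([a,b]),(800,300)))
for n in("top","side"):
    c=env.get_calibration(n);print(n,np.round(c["K"],1).tolist(),c["D"],np.round(c["extrinsics"],3).tolist())
E
```

```text
{'t': np.float64(0.0), 'joints': array([ 1.057,  0.492,  1.559, -0.   ,  1.092, -0.106]), 'qvel': array([ 0.002, -0.001, -0.001, -0.   , -0.001,  0.   ]), 'tau': array([ 2.0000e-03, -6.1265e+01, -2.5818e+01,  6.9000e-02,  4.8000e-02,
       -0.0000e+00]), 'eef_pos': array([247.71 , 573.554, 214.075]), 'tcp_rot': array([-3.141, -0.   ,  2.734]), 'ft_force': array([-0.262, -0.768, -0.421]), 'moment': array([ 0.006,  0.027, -0.034]), 'grip_force': np.float64(0.0), 'opening': np.float64(1.005)}
top [[473.2, 0.0, 257.7], [0.0, 473.2, 191.0], [0.0, 0.0, 1.0]] [-0.08492008  0.          0.          0.          0.        ] [[0.016, -1.0, 0.017, -25.981], [0.985, 0.019, 0.17, -509.965], [-0.17, 0.014, 0.985, -1347.668], [0.0, 0.0, 0.0, 1.0]]
side [[373.3, 0.0, 260.0], [0.0, 373.3, 194.3], [0.0, 0.0, 1.0]] [-0.03462809  0.          0.          0.          0.        ] [[0.996, -0.081, 0.022, -499.324], [0.031, 0.591, 0.806, -127.007], [-0.078, -0.802, 0.592, -1376.383], [0.0, 0.0, 0.0, 1.0]]
```

View pics/top.png

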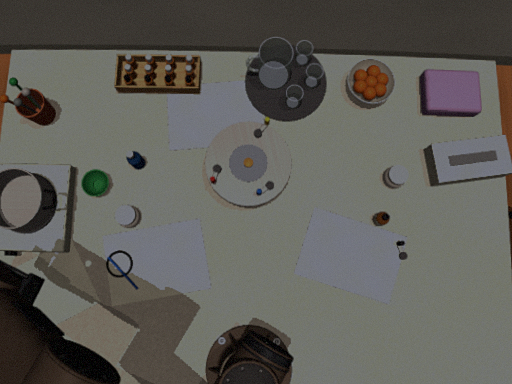

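View pics/side.png

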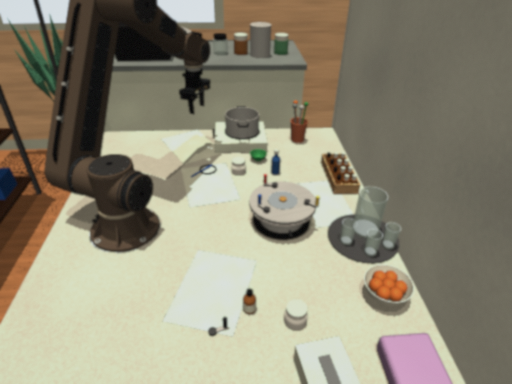

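The top view shows the pot's valve at about (248,163), the red post at (213,180), yellow at (267,121) and blue at (260,192). The dark screw heads are at about (217,168), (258,133) and (270,185). The side view shows the same three posts.

```bash
cat > h.py <<'E'
import cv2,numpy as np
from cell import env
def ray(cal,uv):
    K=np.array(cal["K"]);D=np.array(cal["D"]);E=np.array(cal["extrinsics"])
    p=cv2.undistortPoints(np.array([[uv]],float),K,D)[0,0]
    d=E[:3,:3].T@np.array([p[0],-p[1],-1.]);o=-E[:3,:3].T@E[:3,3]
    return o,d/np.linalg.norm(d)
def onz(cal,uv,z):
    o,d=ray(cal,uv);return o+d*(z-o[2])/d[2]
def proj(cal,P):
    E=np.array(cal["extrinsics"]);q=E[:3,:3]@np.array(P,float)+E[:3,3]
    return cv2.projectPoints(np.array([[[q[0],-q[1],-q[2]]]]),np.zeros(3),np.zeros(3),np.array(cal["K"]),np.array(cal["D"]))[0].ravel()
HUE={"red":[(0,6),(174,180)],"yellow":[(22,34)],"blue":[(108,130)]}
def blobs(im,col,smin=110,vmin=50,roi=None):
    h=cv2.cvtColor(im,cv2.COLOR_BGR2HSV);m=np.zeros(h.shape[:2],np.uint8)
    for a,b in HUE[col]: m|=cv2.inRange(h,(a,smin,vmin),(b,255,255))
    if roi: 
        k=np.zeros_like(m);x0,y0,x1,y1=roi;k[y0:y1,x0:x1]=1;m*=k
    n,l,s,c=cv2.connectedComponentsWithStats(m)
    return sorted([(int(s[i][4]),c[i].round(1).tolist(),s[i][:4].tolist()) for i in range(1,n)],key=lambda t:-t[0])[:3]
E
python3 - <<'E'
from h import *
top=cv2.imread("pics/top.png");side=cv2.imread("pics/side.png")
ct=env.get_calibration("top");cs=env.get_calibration("side")
for c in HUE:
    a=blobs(top,c,roi=(200,110,295,210));b=blobs(side,c,smin=90,roi=(245,165,330,240));print(c,a,b)
    if a: print(onz(ct,a[0][1],145).round(1))
    if a and b:
        o1,d1=ray(ct,a[0][1]);o2,d2=ray(cs,b[0][1])
        t=np.linalg.lstsq(np.c_[d1,-d2],o2-o1,rcond=None)[0];print("tri",(o1+d1*t[0]).round(1),(o2+d2*t[1]).round(1))
print("valve",onz(ct,(248.5,163),111))
for n,uv in dict(r=(217,168),y=(258,133),b=(270,185)).items(): print(n,onz(ct,uv,113))
c=np.hstack([cv2.resize(top[110:220,190:300],(550,550),interpolation=cv2.INTER_CUBIC)])
c=np.clip(c*1.8,0,255).astype(np.uint8);cv2.imwrite("pics/c1.png",c)
E
```

```text
red [(18, [212.1, 178.7], [210, 177, 5, 5])] [(9, [264.9, 178.1], [264, 175, 2, 8])]
[524.8 109.4 145. ]
tri [527.  110.4 133.5] [526.  110.4 133.3]
yellow [(21, [266.8, 119.0], [265, 117, 5, 5]), (1, [248.0, 165.0], [248, 165, 1, 1])] [(17, [316.9, 199.5], [316, 196, 3, 9])]
[698.3 -38.1 145. ]
tri [700.9 -38.3 137.4] [697.1 -38.2 136.2]
blue [(18, [258.7, 190.9], [257, 189, 5, 5])] [(8, [259.1, 197.8], [259, 195, 2, 7])]
[493.3 -18.5 145. ]
tri [494.7 -18.6 137.3] [493.5 -18.7 137.1]
valve [578.65934462  10.9858346  111.        ]
r [562.04207295  99.33120263 113.        ]
y [666.66104136 -14.44474009 113.        ]
b [516.21824982 -50.42941204 113.        ]
```

View pics/c1.png

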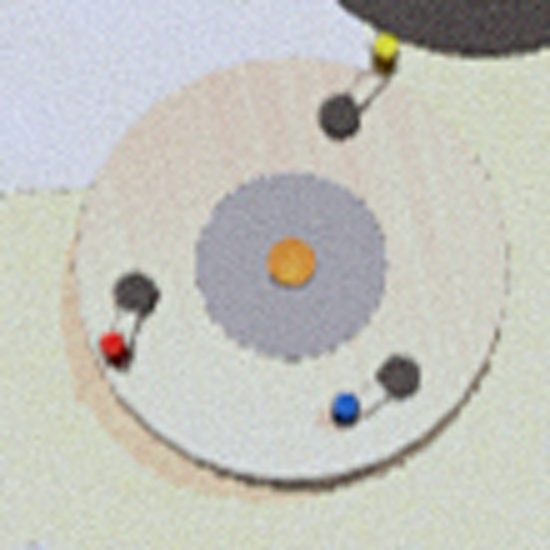

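The enlarged view confirms screws at about (217,168), (258,133) and (270,185). That puts the pot axis near (580,11) and the posts near red (526,110), yellow (699,-38) and blue (494,-19). I'll move above red, with tool x along the crank's radius.

step_arm([
  [[-220,-157,0,0,-0.3],[-220,-157,0,0,-0.3],[-220,-157,0,0,-0.3],[-220,-157,0,0,-0.3],[-220,-157,0,0,-0.3],[-220,-157,0,0,-0.3],[-220,-157,0,0,-0.3],[-220,-157,0,0,-0.3]],
])

```text
t: 0.77
eef_pos: [389.2, 339.3, 214.6]
tcp_rot: [-3.141, 0.0, 2.73]
ft_force: [0.1, 0.8, 0.5]
opening: 0.496
grip_force: 0.0
```

step_arm([
  [[-220,-157,0,-4,-0.3],[-220,-157,0,-4,-0.3],[-220,-157,0,-4,-0.3],[-220,-157,0,-4,-0.3],[-220,-157,0,-4,-0.3],[-220,-157,0,-4,-0.3],[-220,-157,0,-4,-0.3],[-220,-157,0,-4,-0.3]],
])

```text
t: 1.43
eef_pos: [529.1, 108.3, 214.2]
tcp_rot: [-3.141, 0.0, 2.8]
ft_force: [-1.6, -0.2, -0.5]
opening: 0.35
grip_force: 0.0
```

```bash
python3 - <<'E'
from h import *
s=env.state();print(s["t"],s["eef_pos"].round(1),s["tcp_rot"].round(3),s["joints"].round(2),s["ft_force"].round(1))
cw=env.get_calibration("wrist");w=env.read_camera("wrist");cv2.imwrite("pics/w1.png",w)
np.savez("w1.npz",**{k:np.array(v) for k,v in cw.items()})
for c in HUE:
    b=blobs(w,c);print(c,b)
    for x in b[:2]: print(onz(cw,x[1],140).round(1))
E
```

```text
1.4333 [529.1 108.3 214.2] [-3.141  0.     2.8  ] [ 0.08  0.37  1.77 -0.    1.   -1.15] [-1.6 -0.2 -0.5]
red [(461, [251.8, 191.2], [243, 176, 19, 30])]
[524.1 110.3 140. ]
yellow [(1, [185.0, 276.0], [185, 276, 1, 1]), (1, [187.0, 281.0], [187, 281, 1, 1]), (1, [186.0, 287.0], [186, 287, 1, 1])]
[573.1  36.3 140. ]
[577.8  36.  140. ]
blue [(130, [85.0, 204.0], [75, 193, 20, 25]), (50, [96.3, 199.8], [91, 193, 10, 17]), (25, [462.5, 156.2], [459, 150, 7, 13])]
[491.8 -10.9 140. ]
[491.7  -1.4 140. ]
```

View pics/w1.png

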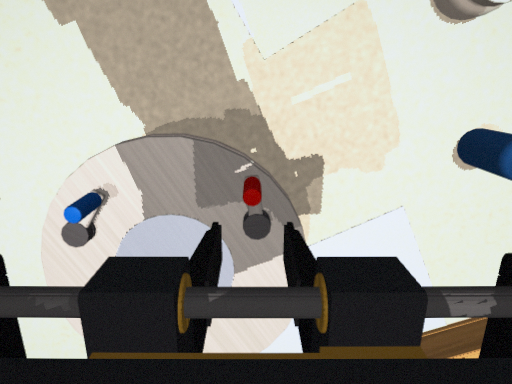

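The wrist view shows the red post at (252,191) with its screw at (257,222), and the blue post at (84,207) with its screw at (76,233). The fingers straddle the red post's line.

```bash
python3 - <<'E'
from h import *
cw=dict(np.load("w1.npz"));print("cam",(-cw["extrinsics"][:3,:3].T@cw["extrinsics"][:3,3]).round(1))
for z in(113,132,150): print(z,proj(cw,[525,110.3,z]).round(1),proj(cw,[494,-19,z]).round(1))
print("screw red",onz(cw,(257,222),113).round(1),onz(cw,(257,222),118).round(1),"blue",onz(cw,(76,233),113).round(1))
w=cv2.imread("pics/w1.png");cv2.imwrite("pics/w1c.png",cv2.resize(w[150:260,40:300],None,fx=3,fy=3,interpolation=cv2.INTER_CUBIC))
E
```

```text
cam [453.3 135.8 383.7]
113 [252.2 182.4] [ 92.6 198.7]
132 [252.2 189.2] [ 81.8 206.4]
150 [252.2 196.5] [ 70.1 214.8]
screw red [559.  102.5 113. ] [557.1 103.1 118. ] blue [517.  -46.7 113. ]
```

View pics/w1c.png

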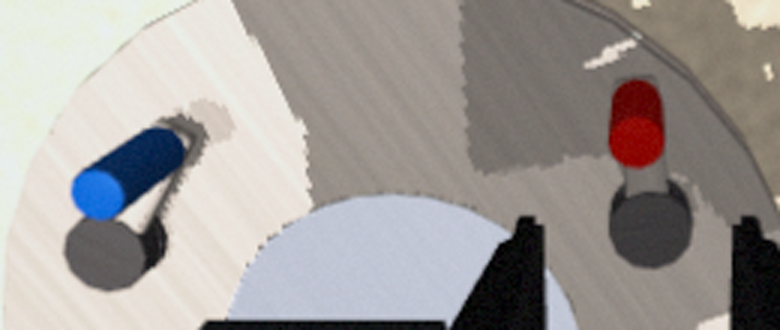

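step_arm([
  [[1.8,-1.4,0,-3.5,-0.3],[1.8,-1.4,30,-3.5,-0.3],[1.8,-1.4,60,-3.5,-0.3],[1.8,-1.4,80,-3.5,-0.3],[1.8,-1.4,94,-3.5,-0.3],[1.8,-1.4,94,-3.5,-0.3],[1.8,-1.4,94,-3.5,-0.3]],
])

```text
t: 2.07
eef_pos: [524.5, 111.5, 120.5]
tcp_rot: [-3.141, -0.001, 2.866]
ft_force: [0.3, -0.7, -0.2]
opening: 0.351
grip_force: 0.0
```

step_arm([
  [[0,0,0,0,-1],[0,0,0,0,-1],[0,0,0,0,-1],[0,0,0,0,-1],[0,0,0,0,-1],[0,0,0,0,-1]],
])

```text
t: 2.57
eef_pos: [525.2, 110.4, 121.2]
tcp_rot: [3.141, 0.001, 2.865]
ft_force: [-1.3, 1.9, 6.0]
opening: 0.14
grip_force: 30.0
```

step_arm([
  [[0,2,0,3,-1],[-0.2,4,0,6,-1],[-0.5,5.9,0,9,-1],[-0.8,7.9,0,12,-1]],
])

```text
t: 2.9
eef_pos: [528.1, 117.8, 121.2]
tcp_rot: [3.141, 0.0, 2.653]
ft_force: [-1.6, 0.9, 5.6]
opening: 0.141
grip_force: 30.0
```

```bash
python3 - <<'E'
from h import *
s=env.state();print(s["t"],s["eef_pos"].round(1),s["tcp_rot"].round(3),s["ft_force"].round(1),s["moment"].round(2),s["joints"].round(2))
E
```

```text
2.9 [528.1 117.8 121.2] [3.141 0.    2.653] [-1.6  0.9  5.6] [0.06 0.31 0.01] [ 0.1   0.49  1.87  0.    0.78 -0.98]
```

step_arm([
  [[0,1.7,0,2.5,-1],[-0.1,3.3,0,5,-1],[-0.3,5,0,7.5,-1],[-0.6,6.6,0,10,-1]],
])

```text
t: 3.23
eef_pos: [531.7, 123.5, 121.2]
tcp_rot: [3.141, 0.0, 2.478]
ft_force: [-2.1, 2.7, 6.8]
opening: 0.139
grip_force: 30.0
```

step_arm([
  [[0,1.7,0,2.5,-1],[-0.1,3.3,0,5,-1],[-0.3,5,0,7.5,-1],[-0.6,6.6,0,10,-1]],
])

```text
t: 3.57
eef_pos: [536.3, 128.4, 121.2]
tcp_rot: [3.141, 0.0, 2.304]
ft_force: [-2.0, 2.4, 7.1]
opening: 0.144
grip_force: 30.0
```

step_arm([
  [[0,1.7,0,2.5,-1],[-0.1,3.3,0,5,-1],[-0.3,5,0,7.5,-1],[-0.6,6.6,0,10,-1]],
])

```text
t: 3.9
eef_pos: [541.0, 132.2, 121.2]
tcp_rot: [-3.141, -0.0, 2.13]
ft_force: [-5.1, 1.4, 8.3]
opening: 0.143
grip_force: 30.0
```

step_arm([
  [[0,1.7,0,2.5,-1],[-0.1,3.3,0,5,-1],[-0.3,5,0,7.5,-1],[-0.6,6.6,0,10,-1]],
])

```text
t: 4.23
eef_pos: [546.9, 135.3, 121.2]
tcp_rot: [-3.141, -0.001, 1.955]
ft_force: [-5.5, 3.2, 8.4]
opening: 0.139
grip_force: 30.0
```

step_arm([
  [[0,1.7,0,2.5,-1],[-0.1,3.3,0,5,-1],[-0.3,5,0,7.5,-1],[-0.6,6.6,0,10,-1]],
])

```text
t: 4.57
eef_pos: [553.2, 137.4, 121.2]
tcp_rot: [-3.141, -0.001, 1.781]
ft_force: [-5.4, 4.1, 7.3]
opening: 0.139
grip_force: 30.0
```

step_arm([
  [[0,1.7,0,2.5,-1],[-0.1,3.3,0,5,-1],[-0.3,5,0,7.5,-1],[-0.6,6.6,0,10,-1]],
])

```text
t: 4.9
eef_pos: [559.9, 138.3, 121.3]
tcp_rot: [-3.141, -0.001, 1.606]
ft_force: [-3.6, 5.9, 8.4]
opening: 0.142
grip_force: 30.0
```

```bash
python3 - <<'E'
from h import *
s=env.state();print(s["t"],s["eef_pos"].round(1),s["tcp_rot"].round(3),s["ft_force"].round(1),s["moment"].round(2),s["joints"].round(2))
E
```

```text
4.9 [559.9 138.3 121.3] [-3.141e+00 -1.000e-03  1.606e+00] [-3.6  5.9  8.4] [0.69 0.95 0.13] [0.13 0.53 1.78 0.   0.83 0.09]
```

step_arm([
  [[0,0,0,0,-0.6],[0,0,0,0,-0.6],[0,0,0,0,-0.6]],
])

```text
t: 5.15
eef_pos: [560.4, 137.7, 120.6]
tcp_rot: [3.141, 0.0, 1.609]
ft_force: [-0.6, 0.3, -0.1]
opening: 0.196
grip_force: 0.0
```

step_arm([
  [[0,1.7,0,2.5,-0.6],[-0.1,3.3,0,5,-0.6],[-0.3,5,0,7.5,-0.6],[-0.6,6.6,0,10,-0.6]],
])

```text
t: 5.48
eef_pos: [565.1, 137.2, 120.1]
tcp_rot: [-3.137, 0.001, 1.432]
ft_force: [-8.7, 0.7, 5.2]
opening: 0.199
grip_force: 4.4
```

```bash
python3 - <<'E'
from h import *
s=env.state();print(s["t"],s["eef_pos"].round(1),s["tcp_rot"].round(3),s["ft_force"].round(1),s["moment"].round(2),s["joints"].round(2))
E
```

```text
5.4833 [565.1 137.2 120.1] [-3.137e+00  1.000e-03  1.432e+00] [-8.7  0.7  5.2] [0.04 1.69 0.07] [0.12 0.54 1.76 0.   0.84 0.26]
```

The pure push force is 8.7 N, so the red crank bit at about 126° (±5°). Its target is about 36°, so I'll turn 50° more.

step_arm([
  [[-0.1,2.1,0,3.1,-0.6],[-0.2,4.1,0,6.2,-0.6],[-0.5,6.2,0,9.4,-0.6],[-0.9,8.2,0,12.5,-0.6],[-1.4,10.2,0,15.6,-0.6],[-2.0,12.2,0,18.7,-0.6],[-2.7,14.2,0,21.9,-0.6],[-3.6,16.1,0,25,-0.6]],
])

```text
t: 6.15
eef_pos: [580.8, 132.3, 120.3]
tcp_rot: [-3.138, 0.001, 0.995]
ft_force: [-7.1, 6.5, 3.5]
opening: 0.206
grip_force: 5.0
```

step_arm([
  [[-0.1,2.1,0,3.1,-0.6],[-0.2,4.1,0,6.2,-0.6],[-0.5,6.2,0,9.4,-0.6],[-0.9,8.2,0,12.5,-0.6],[-1.4,10.2,0,15.6,-0.6],[-2.0,12.2,0,18.7,-0.6],[-2.7,14.2,0,21.9,-0.6],[-3.6,16.1,0,25,-0.6]],
])

```text
t: 6.82
eef_pos: [593.0, 121.0, 120.4]
tcp_rot: [-3.139, 0.001, 0.558]
ft_force: [-4.1, 8.8, 3.4]
opening: 0.201
grip_force: 5.2
```

```bash
python3 - <<'E'
from h import *
s=env.state();print(s["t"],s["eef_pos"].round(1),s["tcp_rot"].round(3),s["ft_force"].round(1),s["moment"].round(2),s["joints"].round(2))
E
```

```text
6.8167 [593.  121.  120.4] [-3.139e+00  1.000e-03  5.580e-01] [-4.1  8.8  3.4] [1.55 1.03 0.07] [0.09 0.57 1.7  0.   0.87 1.1 ]
```

step_arm([
  [[0,-2,0,0,-0.6],[0,-2,-20,0,-0.6],[0,-2,-60,0,-0.3],[0,-2,-94,0,-0.3],[0,-2,-94,0,-0.3]],
])

```text
t: 7.23
eef_pos: [595.2, 121.7, 221.0]
tcp_rot: [3.137, -0.009, 0.562]
ft_force: [0.5, -0.2, -0.6]
opening: 0.332
grip_force: 0.0
```

step_arm([
  [[1,24,0,-7,-0.3],[2,50,0,-14,-0.3],[3,80,0,-21,-0.3],[4,110,0,-28,-0.3],[5,140,0,-35,-0.3],[5.6,165,0,-42,-0.3],[5.6,185,0,-49,-0.3],[5.6,193,0,-56,-0.3]],
])

```text
t: 7.9
eef_pos: [701.3, -41.7, 213.8]
tcp_rot: [3.142, 0.0, 1.543]
ft_force: [-0.7, 0.5, -0.1]
opening: 0.351
grip_force: 0.0
```

step_arm([
  [[0,0,0,-7,-0.3],[0,0,0,-14,-0.3],[0,0,0,-21,-0.3],[0,0,0,-28,-0.3],[0,0,0,-35,-0.3],[0,0,0,-42,-0.3],[0,0,0,-49,-0.3],[0,0,0,-56,-0.3]],
])

```text
t: 8.57
eef_pos: [700.2, -39.1, 214.1]
tcp_rot: [-3.141, -0.0, 2.522]
ft_force: [-0.6, 0.2, -0.2]
opening: 0.352
grip_force: 0.0
```

```bash
python3 - <<'E'
from h import *
t=env.read_camera("top");ct=env.get_calibration("top")
s=env.state();print(s["t"],s["eef_pos"].round(1),s["tcp_rot"].round(3),s["joints"].round(2),s["ft_force"].round(1))
cw=env.get_calibration("wrist");w=env.read_camera("wrist");cv2.imwrite("pics/w2.png",w)
np.savez("w2.npz",**{k:np.array(v) for k,v in cw.items()})
for c in HUE:
    b=blobs(w,c);print(c,b)
    for x in b[:2]: print(onz(cw,x[1],132).round(1))
for P in ([699,-38],[666,-15]): print(proj(cw,P+[150]).round(1),proj(cw,P+[113]).round(1))
print("top red",[(b,onz(ct,b[1],145).round(1)) for b in blobs(t,"red",roi=(190,110,295,210))[:1]])
E
```

```text
8.6167 [700.2 -39.1 214.1] [-3.141 -0.     2.531] [-0.15  0.6   1.35 -0.    1.19 -1.11] [ 0.1  0.1 -0.2]
red []
yellow [(459, [251.4, 193.2], [242, 178, 19, 31]), (6, [472.8, 145.8], [472, 144, 3, 4]), (2, [476.5, 142.5], [476, 142, 2, 2])]
[699.  -38.2 132. ]
[762.6 116.7 132. ]
blue []
[251.6 200.5] [251.7 186. ]
[251.5 144.5] [251.6 136.7]
top red [((24, [207.7, 155.3], [206, 153, 5, 7]), array([590.3, 123.7, 145. ]))]
```

View pics/w2.png

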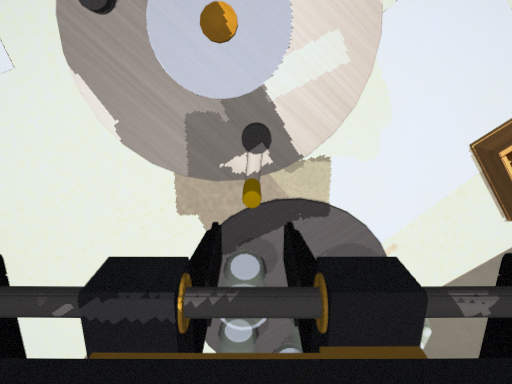

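The wrist view shows the yellow post at (252,193), centred between the fingers, with its screw at (256,137). Red's post is at about 39°, close to its 36° target. I'll descend on yellow, close loosely and push.

step_arm([
  [[1.4,0,0,3,-0.3],[1.4,0,30,3,-0.3],[1.4,0,60,3,-0.3],[1.4,0,80,3,-0.3],[1.4,0,94,3,-0.3],[1.4,0,94,3,-0.6],[1.4,0,94,3,-0.6],[1.4,0,94,3,-0.6]],
])

```text
t: 9.33
eef_pos: [699.6, -38.2, 121.7]
tcp_rot: [3.141, 0.001, 2.461]
ft_force: [-0.5, -0.6, 0.1]
opening: 0.221
grip_force: 0.0
```

step_arm([
  [[0,-1.7,0,2.5,-0.6],[0.1,-3.3,0,5,-0.6],[0.3,-5,0,7.5,-0.6],[0.6,-6.6,0,10,-0.6]],
])

```text
t: 9.67
eef_pos: [695.1, -42.9, 122.4]
tcp_rot: [3.14, 0.002, 2.285]
ft_force: [1.3, 0.8, -0.5]
opening: 0.201
grip_force: 0.2
```

step_arm([
  [[0,-1.7,0,2.5,-0.6],[0.1,-3.3,0,5,-0.6],[0.3,-5,0,7.5,-0.6],[0.6,-6.6,0,10,-0.6]],
])

```text
t: 10.0
eef_pos: [689.8, -46.8, 122.4]
tcp_rot: [3.139, 0.002, 2.111]
ft_force: [0.9, 0.2, -0.5]
opening: 0.202
grip_force: 0.3
```

step_arm([
  [[0,-1.7,0,2.5,-0.6],[0.1,-3.3,0,5,-0.6],[0.3,-5,0,7.5,-0.6],[0.6,-6.6,0,10,-0.6]],
])

```text
t: 10.33
eef_pos: [684.9, -48.9, 122.5]
tcp_rot: [3.136, 0.001, 1.936]
ft_force: [6.2, 4.2, -2.0]
opening: 0.2
grip_force: 3.8
```

step_arm([
  [[0,-1.7,0,2.5,-0.6],[0.1,-3.3,0,5,-0.6],[0.3,-5,0,7.5,-0.6],[0.6,-6.6,0,10,-0.6]],
])

```text
t: 10.67
eef_pos: [678.7, -51.0, 122.6]
tcp_rot: [3.136, 0.001, 1.762]
ft_force: [7.1, 3.5, -2.7]
opening: 0.2
grip_force: 3.9
```

Yellow bit between yaw 121° and 111°, about 116°, and the tool is now at 101°. I'll turn 75° more.

step_arm([
  [[0.1,-2.1,0,3.1,-0.6],[0.2,-4.1,0,6.2,-0.6],[0.5,-6.2,0,9.4,-0.6],[0.9,-8.2,0,12.5,-0.6],[1.4,-10.2,0,15.6,-0.6],[2.0,-12.2,0,18.7,-0.6],[2.7,-14.2,0,21.9,-0.6],[3.6,-16.1,0,25,-0.6]],
])

```text
t: 11.33
eef_pos: [662.7, -51.4, 122.7]
tcp_rot: [3.134, -0.001, 1.325]
ft_force: [9.1, -1.7, -2.2]
opening: 0.199
grip_force: 4.4
```

step_arm([
  [[0.1,-2.1,0,3.1,-0.6],[0.2,-4.1,0,6.2,-0.6],[0.5,-6.2,0,9.4,-0.6],[0.9,-8.2,0,12.5,-0.6],[1.4,-10.2,0,15.6,-0.6],[2.0,-12.2,0,18.7,-0.6],[2.7,-14.2,0,21.9,-0.6],[3.6,-16.1,0,25,-0.6]],
])

```text
t: 12.0
eef_pos: [647.8, -45.2, 122.8]
tcp_rot: [3.135, -0.002, 0.888]
ft_force: [7.5, -9.6, -1.8]
opening: 0.202
grip_force: 5.2
```

step_arm([
  [[0.1,-2.1,0,3.1,-0.6],[0.2,-4.1,0,6.2,-0.6],[0.5,-6.2,0,9.4,-0.6],[0.9,-8.2,0,12.5,-0.6],[1.4,-10.2,0,15.6,-0.6],[2.0,-12.2,0,18.7,-0.6],[2.7,-14.2,0,21.9,-0.6],[3.6,-16.1,0,25,-0.6]],
])

```text
t: 12.67
eef_pos: [636.5, -33.1, 122.7]
tcp_rot: [3.137, -0.002, 0.452]
ft_force: [-0.4, -14.1, 3.0]
opening: 0.199
grip_force: 6.3
```

step_arm([
  [[0,0,0,0,-0.6],[0,0,0,0,-0.6]],
])

```text
t: 12.83
eef_pos: [636.2, -32.9, 122.7]
tcp_rot: [3.137, -0.002, 0.455]
ft_force: [-1.6, -13.0, 2.0]
opening: 0.201
grip_force: 5.5
```

step_arm([
  [[0,2,0,0,-0.6],[0,2,-20,0,-0.6],[0,2,-60,0,-0.3],[0,2,-92,0,-0.3],[0,2,-92,0,-0.3]],
])

```text
t: 13.25
eef_pos: [638.7, -32.9, 220.8]
tcp_rot: [3.135, -0.01, 0.455]
ft_force: [0.2, -0.2, 0.4]
opening: 0.325
grip_force: 0.0
```

step_arm([
  [[-10,-7,0,-7,-0.3],[-28,-18,0,-14,-0.3],[-46,-30,0,-21,-0.3],[-64,-42,0,-28,-0.3],[-82,-53,0,-35,-0.3],[-100,-65,0,-42,-0.3],[-113,-73,0,-48,-0.3],[-121,-77.6,0,-54,-0.3]],
])

```text
t: 13.92
eef_pos: [492.2, -15.9, 214.0]
tcp_rot: [3.139, -0.0, 1.403]
ft_force: [1.0, 0.5, 0.3]
opening: 0.35
grip_force: 0.0
```

step_arm([
  [[0,0,0,-7,-0.3],[0,0,0,-14,-0.3],[0,0,0,-21,-0.3],[0,0,0,-28,-0.3],[0,0,0,-35,-0.3],[0,0,0,-42,-0.3],[0,0,0,-42,-0.3],[0,0,0,-42,-0.3]],
])

```text
t: 14.58
eef_pos: [493.6, -16.2, 213.5]
tcp_rot: [3.14, 0.001, 2.127]
ft_force: [-0.5, 0.8, -0.4]
opening: 0.349
grip_force: 0.0
```

```bash
python3 - <<'E'
from h import *
t=env.read_camera("top");ct=env.get_calibration("top")
s=env.state();print(s["t"],s["eef_pos"].round(1),s["tcp_rot"].round(3),s["joints"].round(2),s["ft_force"].round(1))
cw=env.get_calibration("wrist");w=env.read_camera("wrist");cv2.imwrite("pics/w3.png",w)
for c in HUE:
    b=blobs(w,c);print(c,b[:2])
    for x in b[:2]: print(onz(cw,x[1],132).round(1))
for c in HUE: print("top",c,[(b,onz(ct,b[1],145).round(1)) for b in blobs(t,c,roi=(190,110,295,210))[:2]])
cv2.imwrite("pics/c3.png",np.hstack([w[:,:400],cv2.resize(np.clip(t[110:220,190:300]*1.8,0,255).astype(np.uint8),(384,384),interpolation=cv2.INTER_CUBIC)]))
E
```

```text
14.6333 [493.6 -16.2 213.3] [3.140e+00 1.000e-03 2.127e+00] [-0.17  0.31  1.88  0.    0.96 -0.72] [-0.1 -0.3  0.4]
red [(842, [474.6, 105.4], [450, 96, 49, 21])]
[593.1 125.1 132. ]
yellow [(1, [325.0, 283.0], [325, 283, 1, 1]), (1, [183.0, 298.0], [183, 298, 1, 1])]
[585.6 -48.5 132. ]
[ 492.6 -123.1  132. ]
blue [(88, [251.2, 191.4], [243, 185, 16, 15]), (15, [257.3, 208.7], [255, 205, 5, 8])]
[491.8 -13.3 132. ]
[503.2 -22.7 132. ]
top red [((23, [207.4, 155.4], [205, 153, 6, 7]), array([590. , 124.6, 145. ]))]
top yellow [((17, [265.9, 139.6], [264, 138, 5, 4]), array([638.4, -36.3, 145. ]))]
top blue []
```

View pics/c3.png

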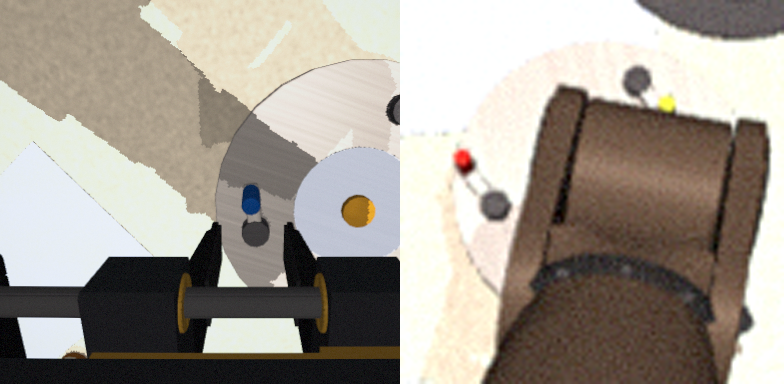

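The wrist view shows the blue post at (251,199) centred between the fingers, with its screw at (255,231). The top view shows red at about 39° and yellow about 83–90° past its bite. Next I'll descend on blue.

step_arm([
  [[-2.5,0,0,-4,-0.3],[-2.5,0,30,-4,-0.3],[-2.5,0,60,-4,-0.3],[-2.5,0,80,-4,-0.3],[-2.5,0,92,-4,-0.3],[-2.5,0,92,-4,-0.6],[-2.5,0,92,-4,-0.6],[-2.5,0,92,-4,-0.6]],
])

```text
t: 15.35
eef_pos: [495.2, -18.3, 121.5]
tcp_rot: [3.141, 0.001, 2.2]
ft_force: [-0.2, 0.2, 0.5]
opening: 0.22
grip_force: 0.0
```

step_arm([
  [[0,1.7,0,2.5,-0.6],[-0.1,3.3,0,5,-0.6],[-0.3,5,0,7.5,-0.6],[-0.6,6.6,0,10,-0.6]],
])

```text
t: 15.68
eef_pos: [500.9, -14.9, 121.9]
tcp_rot: [3.14, 0.001, 2.024]
ft_force: [-1.3, 0.2, -0.7]
opening: 0.2
grip_force: 0.2
```

step_arm([
  [[0,1.7,0,2.5,-0.6],[-0.1,3.3,0,5,-0.6],[-0.3,5,0,7.5,-0.6],[-0.6,6.6,0,10,-0.6]],
])

```text
t: 16.02
eef_pos: [507.1, -12.5, 121.9]
tcp_rot: [3.14, 0.001, 1.849]
ft_force: [-0.1, -0.4, -0.0]
opening: 0.201
grip_force: 0.2
```

step_arm([
  [[0,1.7,0,2.5,-0.6],[-0.1,3.3,0,5,-0.6],[-0.3,5,0,7.5,-0.6],[-0.6,6.6,0,10,-0.6]],
])

```text
t: 16.35
eef_pos: [513.0, -11.3, 121.8]
tcp_rot: [3.141, 0.0, 1.675]
ft_force: [-6.4, -4.0, 0.1]
opening: 0.2
grip_force: 3.4
```

step_arm([
  [[0,1.7,0,2.5,-0.6],[-0.1,3.3,0,5,-0.6],[-0.3,5,0,7.5,-0.6],[-0.6,6.6,0,10,-0.6]],
])

```text
t: 16.68
eef_pos: [518.5, -11.3, 121.6]
tcp_rot: [-3.14, 0.0, 1.501]
ft_force: [-7.8, -2.6, 2.1]
opening: 0.196
grip_force: 3.7
```

Blue bit at about yaw 101° and the tool is now at 86°. I'll turn 75° more.

step_arm([
  [[-0.1,2.1,0,3.1,-0.6],[-0.2,4.1,0,6.2,-0.6],[-0.5,6.2,0,9.4,-0.6],[-0.9,8.2,0,12.5,-0.6],[-1.4,10.2,0,15.6,-0.6],[-2.0,12.2,0,18.7,-0.6],[-2.7,14.2,0,21.9,-0.6],[-3.6,16.1,0,25,-0.6]],
])

```text
t: 17.35
eef_pos: [534.1, -15.5, 121.6]
tcp_rot: [-3.139, 0.001, 1.064]
ft_force: [-8.8, 2.9, 2.9]
opening: 0.199
grip_force: 4.2
```

step_arm([
  [[-0.1,2.1,0,3.1,-0.6],[-0.2,4.1,0,6.2,-0.6],[-0.5,6.2,0,9.4,-0.6],[-0.9,8.2,0,12.5,-0.6],[-1.4,10.2,0,15.6,-0.6],[-2.0,12.2,0,18.7,-0.6],[-2.7,14.2,0,21.9,-0.6],[-3.6,16.1,0,25,-0.6]],
])

```text
t: 18.02
eef_pos: [546.7, -25.9, 121.7]
tcp_rot: [-3.139, 0.001, 0.627]
ft_force: [-7.0, 6.6, 3.1]
opening: 0.201
grip_force: 4.5
```

step_arm([
  [[-0.1,2.1,0,3.1,-0.6],[-0.2,4.1,0,6.2,-0.6],[-0.5,6.2,0,9.4,-0.6],[-0.9,8.2,0,12.5,-0.6],[-1.4,10.2,0,15.6,-0.6],[-2.0,12.2,0,18.7,-0.6],[-2.7,14.2,0,21.9,-0.6],[-3.6,16.1,0,25,-0.6]],
])

```text
t: 18.68
eef_pos: [553.7, -40.7, 121.8]
tcp_rot: [-3.14, 0.001, 0.191]
ft_force: [-3.4, 9.0, 2.4]
opening: 0.203
grip_force: 4.6
```

step_arm([
  [[0,0,0,0,-0.6],[0,0,0,0,-0.6]],
])

```text
t: 18.85
eef_pos: [553.9, -40.9, 121.8]
tcp_rot: [-3.14, 0.0, 0.193]
ft_force: [-3.3, 6.9, 1.4]
opening: 0.204
grip_force: 3.8
```

step_arm([
  [[0,-2,0,0,-0.6],[0,-2,-20,0,-0.6],[0,-2,-60,0,-0.3],[0,-2,-94,0,-0.3],[0,-2,-94,0,-0.3]],
])

```text
t: 19.27
eef_pos: [556.6, -40.3, 222.0]
tcp_rot: [3.137, -0.011, 0.194]
ft_force: [1.5, -0.5, 0.6]
opening: 0.333
grip_force: 0.0
```

step_arm([
  [[0,-40,0,0,-0.3],[0,-80,0,0,-0.3],[0,-120,0,0,-0.3],[0,-160,0,0,-0.3],[0,-200,0,0,-0.3],[0,-240,0,0,-0.3],[0,-280,0,0,-0.3],[0,-300,0,0,-0.3]],
])

```text
t: 19.93
eef_pos: [495.2, 258.1, 215.9]
tcp_rot: [-3.141, -0.002, 0.196]
ft_force: [0.4, 0.2, 0.6]
opening: 0.347
grip_force: 0.0
```

```bash
python3 - <<'E'
from h import *
t=env.read_camera("top");ct=env.get_calibration("top")
s=env.state();print(s["t"],s["eef_pos"].round(1),s["ft_force"].round(1))
S=dict(red=(561,100),yellow=(667,-14.5),blue=(515.5,-49))
for c in HUE:
    for b in blobs(t,c,roi=(190,110,295,210))[:1]:
        p=onz(ct,b[1],145);d=p[:2]-S[c];print(c,b,p.round(1),np.hypot(*d).round(1),np.degrees(np.arctan2(d[1],d[0])).round(1))
E
```

```text
19.9833 [494.9 259.5 215.8] [-0.9  0.8 -0.4]
red (24, [207.3, 155.4], [205, 153, 6, 7]) [590.  124.8 145. ] 38.2 40.5
yellow (22, [265.9, 140.2], [264, 138, 5, 6]) [636.7 -36.3 145. ] 37.4 -144.3
blue (17, [265.6, 169.6], [264, 168, 5, 5]) [553.  -36.5 145. ] 39.6 18.4
```

```bash
python3 -c "
from cell import env
print(env.job_done())"
```

```text
the job is handed in; nothing more can be done
None
```

I tightened the red, yellow and blue cranks in that order, each an estimated 84–89° past its bite (target 90° ± 20°), backed the arm clear and handed the job in at about 20 s; no verdict came back.

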